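Bring the pepper mill round to the front of the spice turntable

TASK

Turn the spice turntable by pushing its wooden rim with the fingertips (it has finger notches) until the tall wooden pepper mill stands squarely at the front: straight out from the middle towards the front edge of the worktop. Push gently, several times if need be, so that everything on it rides round upright in its place; do not grip or lift anything. Keep off the steel rail and the things on the turntable, and leave the glass, the mug and the timer beside it where they are.

Things in the scene. Friction and masses are not known exactly. Their poses are not given: they have to be found in the camera images.
- turntable_base: fixed round foot of the spice turntable; origin on the worktop (z = 0) under the turntable's axis. Its axes are the world's: its -x side is the FRONT of the turntable, towards the robot and square to the front edge of the worktop
- turntable: the turntable: wooden disc, 320 mm diameter, 20 mm thick, turning either way without end about a vertical axis (drag 0.12 N m, more when fast; left alone, it stops within a few degrees). Origin on the axis in its underside, 14 mm above the worktop; top face at 34 mm. Six U-shaped finger notches are cut through its rim, 60 degrees apart, at 30, 90, 150, 210, 270, 330 degrees from its own +x axis
- notch0 (a point): finger notch 0: middle of its inner end, 136 mm from the axis, level with the disc's top (34 mm above the worktop). The notch is open to the outside (disc radius 160 mm), 24 mm deep, about 54 mm wide at the mouth, 35 mm at its inner end, cut right through the disc, with nearly radial sides to push on
- notch1 (a point): finger notch 1: middle of its inner end, 136 mm from the axis, level with the disc's top (34 mm above the worktop). The notch is open to the outside (disc radius 160 mm), 24 mm deep, about 54 mm wide at the mouth, 35 mm at its inner end, cut right through the disc, with nearly radial sides to push on
- notch2 (a point): finger notch 2: middle of its inner end, 136 mm from the axis, level with the disc's top (34 mm above the worktop). The notch is open to the outside (disc radius 160 mm), 24 mm deep, about 54 mm wide at the mouth, 35 mm at its inner end, cut right through the disc, with nearly radial sides to push on
- notch3 (a point): finger notch 3: middle of its inner end, 136 mm from the axis, level with the disc's top (34 mm above the worktop). The notch is open to the outside (disc radius 160 mm), 24 mm deep, about 54 mm wide at the mouth, 35 mm at its inner end, cut right through the disc, with nearly radial sides to push on
- notch4 (a point): finger notch 4: middle of its inner end, 136 mm from the axis, level with the disc's top (34 mm above the worktop). The notch is open to the outside (disc radius 160 mm), 24 mm deep, about 54 mm wide at the mouth, 35 mm at its inner end, cut right through the disc, with nearly radial sides to push on
- notch5 (a point): finger notch 5: middle of its inner end, 136 mm from the axis, level with the disc's top (34 mm above the worktop). The notch is open to the outside (disc radius 160 mm), 24 mm deep, about 54 mm wide at the mouth, 35 mm at its inner end, cut right through the disc, with nearly radial sides to push on
- mill_1_mid (a point): pepper mill: the tall turned wooden mill with a waist and a small metal nut on top, 58 mm wide, 170 mm tall, loose on the turntable with its axis 78 mm from the turntable's, always midway between two notches (30 degrees from each); this point is its centre, half-way up. It is the item to bring to the front
- mill_2_mid (a point): salt shaker, clear with a grey domed cap, 44 mm wide, 90 mm tall, loose on the turntable, axis 78 mm from the turntable's, midway between two notches; this point is its centre, half-way up
- spice_jar_1_mid (a point): spice jar, 46 mm wide, 106 mm tall, loose on the turntable, axis 78 mm from the turntable's, midway between two notches; this point is its centre, half-way up
- spice_jar_2_mid (a point): spice jar, 46 mm wide, 106 mm tall, loose on the turntable, axis 78 mm from the turntable's, midway between two notches; this point is its centre, half-way up
- spice_jar_3_mid (a point): spice jar, 46 mm wide, 106 mm tall, loose on the turntable, axis 78 mm from the turntable's, midway between two notches; this point is its centre, half-way up
- jar_1_mid (a point): jar with a flat lid, 63 mm wide, 94 mm tall, loose on the turntable, axis 78 mm from the turntable's, midway between two notches; this point is its centre, half-way up
- bottle_1_mid (a point): oil bottle, 62 mm wide, 264 mm tall, loose on the middle of the turntable; this point is its centre, half-way up
- glass_1_mid (a point): empty drinking glass, 84 mm wide, 93 mm tall, loose on the worktop to the right of the turntable; this point is its centre
- kitchen_timer_mid (a point): round white kitchen timer, 65 mm wide, 46 mm tall, loose on the worktop to the front right of the turntable; this point is its centre
- mug_2_mid (a point): dark mug, 88 mm wide, 124 mm with its handle, 106 mm tall, loose on the worktop to the left of the turntable; this point is the centre of its 124 mm length, half-way up
- turntable_top (a point): middle of the turntable's top face, on its axis, 34 mm above the worktop
- rail: low steel rail that keeps the jars on the turntable: a ring of 124 mm radius of 4 mm wire on six short posts, fixed on the disc 12 mm inside the notches' inner ends; its top lies 54 mm above the worktop. Origin as the turntable's
There are look-alikes about, which are no part of the job. What is shaped like the part that bears spice_jar_2_mid but blue or purple is not meant.

How it is judged:
By the outcome, as a careful person would: the job done as asked, in the order asked, and still so for the second after the job is handed in, with the robot touching nothing.
It also fails if it takes over 58 s, if anything falls off the work surface, if the arm or the gripper's body presses on something with over 40 N, if the wrist force passes 120 N, or if a joint passes its speed limit or range.

ROBOT

A 6-joint arm with a two-finger parallel gripper is mounted at the origin on a cart in front of the work surface, level with it; the furniture and walls round the work are solid. World frame = base frame: x ahead of the robot, y to its left, z up, the work surface at z = 0. Lengths are in mm, angles in rad, forces in N, time in s.
With the tool pointing down it reaches from about 325 to 850 mm from the base axis. Payload 15.5 kg.
Tool frame: the origin (TCP) lies on the centre line of the jaws, within the pads' length; the fingertips stand 8 mm ahead of it and the grasp point (between the pads) lies 11 mm behind it (env.nose_length is the z of the fingertips in the tool frame, in mm); z points along the fingers, y is the line along which they close (so a half turn about z gives the same grasp; the last joint's range is limited). The gripper opens to 91 mm and grips with 3 to 60 N. Pads are 32 mm wide; open, the fingers measure 118 mm over their backs; the gripper's body (76 mm by 178 mm) begins 60 mm behind the grasp point.
Start: joints at [1.079, 0.494, 1.345, -0, 1.302, -0.096], TCP at [241.539, 576.442, 221.915] pointing down, gripper open.
Joint ranges: [-2.91, 2.91], [-0.82, 2.16], [0.22, 2.67], [-1.22, 4.37], [0.12, 2.79], [-3.08, 3.08]. Speed limits (rad/s): [1.89, 1.89, 2.57, 3.01, 3.01, 3.01].

INTERFACE

Orientations are given as [roll, pitch, yaw] about the fixed x, y, z axes, in that order (R = Rz(yaw) Ry(pitch) Rx(roll)).
In Python, from plant import env, viewer, finder gives the robot as it stands. The module is installed in compiled form; this text tells all that it offers.
- The arm moves only by the tool step_arm, never from a script. Its argument "deltas" is a list of rows, each a list of 7 numbers: the turn, a rotation vector about the tool's x, y, z each as a share of 2 rad, from -1 to 1, then the shift along the tool's x, y, z each as a share of 0.08 m, from -1 to 1, then the gripper command: -1 is shut, 1 is fully open, values between are in proportion. In form: [[ax, ay, az, x, y, z, jaw], ...]. A call has 1 to 12 rows; each row shifts and turns the commanded pose from where the row before left it, along the tool's axes as they then stand; what a row does not reach is not made up. A row lasts 1/8 s, in which the tool goes at most 62.5 mm and 10.7 degrees, less where a joint would pass 70% of its speed; a pose out of reach is approached as far as the arm can. A call with a number of a shift or a turn outside -1 to 1 is refused whole. A call with a gripper value outside its range is refused whole. The fingers move at their own pace and stop on an object; "newtons" is the grip in N (left out, the last holds). Time passes only in rows, so rows that do not move let the fingers close. It gives the time, the measured TCP pose, the force, the opening and the grip force at its end, in the units of the state.
- env.get_state(): the state, without advancing time (a new reading comes with each control period).
- viewer.camera(name): name is "scene" or "top" or "wrist"; returns a dict with "img" (384x512x3 uint8, blue, green, red), "K" (3x3 intrinsics, pixels), "dist" ([k1, k2, p1, p2, k3] as OpenCV has them; the pictures are not rectified), "R" (3x3) and "t" (3): a world point X has camera coordinates R X + t; the wrist camera has in their place "tool_from_camera" (4x4, takes a point from camera to tool coordinates, whose origin is the TCP and whose axes are the flange's). Camera axes: x right, y down, z forward; pixel columns grow to the right and rows downward; lengths in mm; the calibration is good to about 2 mm. A picture is of the moment at which its call begins: read the wrist's pose just before it. There is no depth.
- env.job_done(): hands the job in; it is judged then, once.
Trained networks look in a picture, given as the dict that the camera call returned (one of the last four; its "shot" number tells which), for a name from the list of things; names that differ only in an ending like _2 or _b are one class to them, and where a whole thing is asked for, a point or a joint stands for the part that bears it (a point fixed in the world has none). Each returns a list of dicts, best first, with "conf" (0 to 1); they miss things now and then, are a little off and sometimes report something else, mostly with a low value. They report only what shows in the picture. A call takes as long as a camera call. They do not tell look-alikes from the thing itself.
- finder.regions_of(picture, thing): "pixels" (384x512 bool, what is visible of it) and "rect" ([left, top, right, bottom] in pixels, round what is visible of it).
The state is a dict: "t": time; "joints": joint angles; "joint_velocities": joint speeds; "joint_efforts": joint torques, N m; "position": TCP position; "tool_rot": TCP orientation; "ft_force": force on the tool from outside, world axes, zero at the start; "ft_torque": the same for the moment, N m; "gripper_width": finger opening in mm; "finger_force": force on a finger pad.
Only numpy, scipy, OpenCV 4.12 (cv2) and the standard library are available. Lean on these libraries where they do the work, as an engineer would, in place of code of your own. Each camera call takes 0.05 s, during which the arm holds its last target. There are 200 camera calls.

## Working session

There is one attempt and no reset: what is moved stays moved. The work goes in short steps, Python scripts to look and compute and a tool call to move; the robot and the scene stay as the last step left them, time stands still between calls to the robot, and variables do not carry over. Pictures are saved under pics/ and viewed, at most 10 in all, crops included, and the job is handed in when it is done.

Besides the shell and the picture viewer there is one more tool, called after "Call:" as a command line: name --pt "numbers of a row" for each row, then --argument value for the rest. step_arm: Moves the arm, as the interface text tells. Its arguments: {"type":"object","properties":{"deltas":{"type":"array","items":{"type":"array","items":{"type":"number"}}},"newtons":{"type":"number"}},"required":["deltas"]}

```bash
mkdir -p pics; cat > h.py <<'E'
from plant import env, viewer, finder
import numpy as np, cv2
def ray(c,uv):
    p=cv2.undistortPoints(np.array([[uv]],float),c["K"],np.array(c["dist"],float))[0,0]
    R=np.array(c["R"]);t=np.array(c["t"]);return -R.T@t, R.T@np.array([p[0],p[1],1])
def atz(c,uv,z):
    o,d=ray(c,uv);return o+d*(z-o[2])/d[2]
def proj(c,X):
    return cv2.projectPoints(np.array(X,float).reshape(-1,1,3),cv2.Rodrigues(np.array(c["R"]))[0],np.array(c["t"],float),c["K"],np.array(c["dist"],float))[0][:,0]
E
python3 - <<'E'
from h import *
a=viewer.camera("scene");b=viewer.camera("top")
cv2.imwrite("pics/a.png",a["img"]);cv2.imwrite("pics/b.png",b["img"])
for n,c in(("scene",a),("top",b)):
  print(n,np.round(-np.array(c["R"]).T@c["t"]))
  for th in["turntable","mill_1_mid","notch0","turntable_top"]:
    for r in finder.regions_of(c,th)[:7]:
      ys,xs=np.where(r["pixels"]);print(th,round(r["conf"],2),r["rect"],round(xs.mean(),1),round(ys.mean(),1),np.round(atz(c,(xs.mean(),ys.mean()),34)))
print(env.get_state())
E
```

```text
scene [-169.   38. 1078.]
turntable 0.59 [197.1, 167.6, 289.9, 231.2] 243.3 209.9 [530.  20.  34.]
mill_1_mid 0.7 [256.4, 161.6, 275.8, 200.6] 266.4 181.3 [653. -67.  34.]
notch0 0.88 [196.8, 167.0, 288.2, 235.2] 242.7 209.2 [533.  22.  34.]
notch0 0.75 [208.4, 191.4, 279.0, 218.5] 242.9 205.9 [546.  21.  34.]
turntable_top 0.59 [200.0, 167.8, 287.2, 238.3] 243.3 210.6 [527.  20.  34.]
top [ 424.    6. 1323.]
turntable 0.95 [204.9, 129.9, 303.4, 223.8] 252.7 179.2 [583.  15.  34.]
mill_1_mid 0.89 [269.4, 163.7, 286.0, 184.0] 276.9 171.8 [608. -65.  34.]
notch0 0.82 [206.6, 132.1, 301.9, 225.7] 252.0 178.7 [584.  17.  34.]
turntable_top 0.63 [206.2, 134.5, 300.2, 222.6] 252.3 179.3 [583.  16.  34.]
{'t': 0.5, 'joints': array([ 1.07851771e+00,  4.93666376e-01,  1.34550688e+00,  1.80695254e-05,
        1.30252207e+00, -9.54930993e-02]), 'joint_velocities': array([ 1.06767457e-03, -3.14678869e-04, -2.35809604e-05,  7.17071045e-04,
        2.15503705e-03,  7.47187194e-05]), 'joint_efforts': array([ 1.91181757e-04, -8.78107882e+01, -3.82018805e+01,  7.14058732e-02,
        4.51715081e-02,  3.88590331e-05]), 'position': array([241.51656426, 576.43713405, 221.87133552]), 'tool_rot': array([-3.14149211e+00, -2.71333776e-05,  2.74480235e+00]), 'ft_force': array([0.75462237, 0.81310584, 0.11344238]), 'ft_torque': array([ 0.05422366, -0.02385894, -0.06032868]), 'finger_force': 0.0, 'gripper_width': 91.33396524676158}
```

```bash
python3 - <<'E'
from h import *
a=cv2.imread("pics/a.png");b=cv2.imread("pics/b.png")
A=cv2.resize(a[130:270,160:340],None,fx=3.3,fy=3.3,interpolation=3)[:450,:590]
cv2.imwrite("pics/a2.png",A)
cv2.imwrite("pics/b2.png",cv2.resize(b[100:250,155:355],None,fx=4,fy=4,interpolation=2))
E
```

```text
(no output)
```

View pics/b2.png

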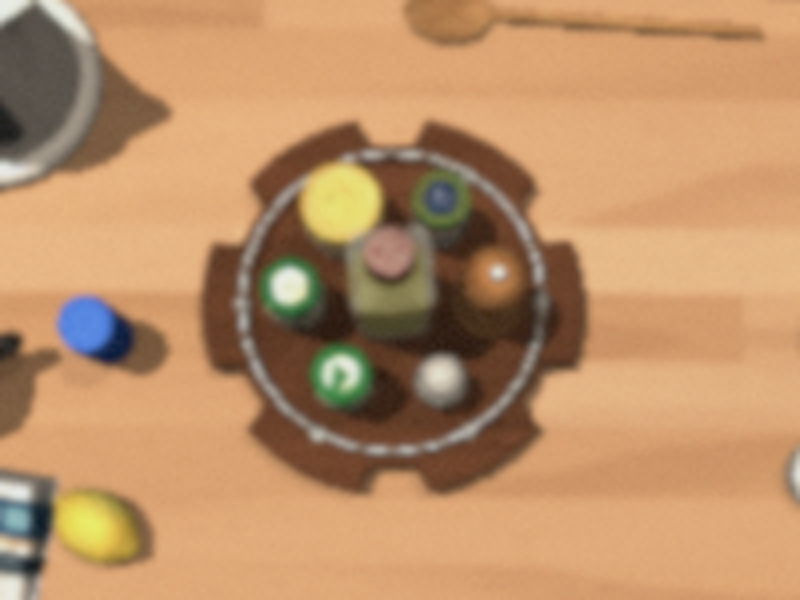

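View pics/a2.png

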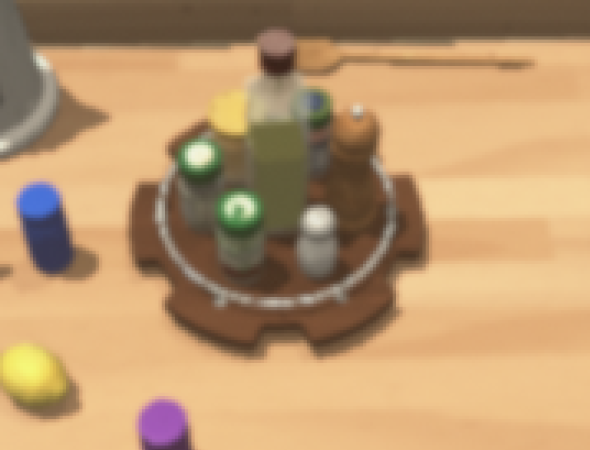

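```bash
python3 - <<'E'
from h import *
c=viewer.camera("top");b=c["img"];
cv2.imwrite("pics/c.png",cv2.resize(b,None,fx=1.5,fy=1.5))
for th in["glass_1_mid","mug_2_mid","kitchen_timer_mid","mill_1_mid","bottle_1_mid"]:
    z={"glass_1_mid":46,"mug_2_mid":53,"kitchen_timer_mid":23,"mill_1_mid":119,"bottle_1_mid":166}[th]
    for r in finder.regions_of(c,th)[:4]:
      ys,xs=np.where(r["pixels"]);print(th,round(r["conf"],2),r["rect"],np.round(atz(c,(xs.mean(),ys.mean()),z)))
cv2.imwrite("pics/x.png",b)
hsv=cv2.cvtColor(b,cv2.COLOR_BGR2HSV)
for p in[(210,176),(170,170),(297,176)]:print(hsv[p[1],p[0]])
# nut
print("nut",atz(c,(155+499/4,100+271/4),204))
# edge fit: sample predicted boundary at z=34
from scipy.optimize import minimize
g=cv2.GaussianBlur(b,(0,0),0.7).astype(float).sum(2)
def tmpl(q,n=240):
    cx,cy,th=q
    X,Y=np.meshgrid(np.arange(-190,191,4.),np.arange(-190,191,4.));r=np.hypot(X,Y);phi=np.degrees(np.arctan2(Y,X))
    d=(phi-th+30)%60-30
    t=r*np.sin(np.radians(d));rr=r*np.cos(np.radians(d))
    half=17.5+(rr-136)/24*9.5
    s=np.minimum(160-r,np.where(rr>120,np.maximum(136-rr,np.abs(t)-half),99))
    m=(r>128)
    P=np.stack([X+cx,Y+cy,0*X+34],-1)[m];uv=proj(c,P)
    I=cv2.remap(g.astype(np.float32),uv[:,0].astype(np.float32)[None],uv[:,1].astype(np.float32)[None],1)[0]
    return np.corrcoef(np.clip(s[m]/4,-1,1),I)[0,1]
best=min((minimize(tmpl,(585,15,t0),method="Nelder-Mead",options=dict(initial_simplex=[(585,15,t0),(595,15,t0),(585,25,t0),(585,15,t0+8)])) for t0 in(0,15,30,45)),key=lambda r:r.fun)
print(best.x,best.fun)
E
```

```text
glass_1_mid 0.77 [364.7, 162.1, 393.3, 188.5] [ 599. -401.   46.]
glass_1_mid 0.55 [204.2, 130.5, 302.7, 221.3] [581.  16.  46.]
mug_2_mid 0.85 [122.2, 182.7, 159.5, 202.3] [537. 395.  53.]
kitchen_timer_mid 0.7 [121.0, 180.0, 158.5, 205.8] [540. 405.  23.]
kitchen_timer_mid 0.66 [351.3, 209.7, 370.9, 228.8] [ 455. -351.   23.]
kitchen_timer_mid 0.32 [211.7, 137.1, 290.4, 215.3] [591.   3.  23.]
mill_1_mid 0.6 [266.4, 161.0, 292.1, 180.3] [597. -61. 119.]
mill_1_mid 0.22 [351.0, 210.0, 371.4, 229.1] [ 451. -324.  119.]
mill_1_mid 0.19 [204.5, 129.8, 300.0, 222.3] [573.  16. 119.]
[ 10 148 110]
[ 15 110 229]
[ 11 153 105]
nut [595.88690839 -64.34581697 204.        ]
[592.75797027  13.746288     0.8595776 ] -0.9502968068747585
```

View pics/c.png

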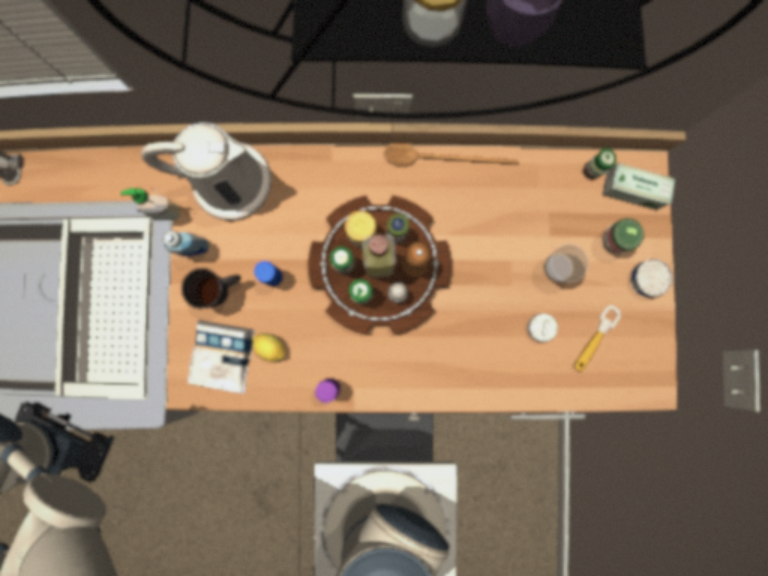

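```bash
python3 - <<'E'
from h import *
c=viewer.camera("wrist");print(np.round(c["tool_from_camera"],2),env.nose_length)
t=viewer.camera("top")
for n,uv in(("blue",(177,182)),("purple",(218,260)),("lemon",(179,231))):print(n,np.round(atz(t,uv,90)))
E
```

```text
[[  -0.     -0.96   -0.3    83.97]
 [   1.     -0.     -0.      1.15]
 [  -0.     -0.3     0.96 -161.93]
 [   0.      0.      0.      1.  ]] 8.0
blue [566. 256.  90.]
purple [321. 122.  90.]
lemon [410. 246.  90.]
```

Call:
step_arm --pt "0 0 -0.0688 0 0 0 -1" --pt "0 0 -0.0688 0 0 0 -1" --pt "0 0 -0.0688 0 0 0 -1" --pt "0 0 0 -0.15 -0.473 0 -1" --pt "0 0 0 -0.15 -0.473 0 -1" --pt "0 0 0 -0.15 -0.473 0 -1" --pt "0 0 0 -0.15 -0.473 0 -1" --pt "0 0 0 -0.15 -0.473 0 -1" --pt "0 0 0 -0.15 -0.473 0 -1" --pt "0 0 0 -0.15 -0.473 0 -1" --pt "0 0 0 -0.15 -0.473 0 -1" --pt "0 0 0 -0.15 -0.473 0 -1"

```text
t: 2.4
position: [355.4, 236.5, 222.1]
tool_rot: [3.141, 0.001, -3.125]
ft_force: [-0.1, 0.2, 0.5]
gripper_width: 0.2
finger_force: 0.0
```

Call:
step_arm --pt "0 0 0 -0.15 -0.473 0 -1" --pt "0 0 0 -0.15 -0.473 0 -1" --pt "0 0 0 -0.15 -0.473 0 -1" --pt "0 0 0 -0.15 -0.473 0 -1" --pt "0 0 0 -0.15 -0.473 0 -1" --pt "0 0 0 -0.15 -0.473 0 -1" --pt "0 0 0 0 0 0 -1" --pt "0 0 0 0 0 0 -1"

```text
t: 3.4
position: [430.4, 12.0, 221.9]
tool_rot: [3.141, -0.0, -3.126]
ft_force: [0.1, 1.1, 0.4]
gripper_width: 0.6
finger_force: 0.0
```

Call:
step_arm --pt "0 0 0 0 0 0.5 -1" --pt "0 0 0 0 0 0.5 -1" --pt "0 0 0 0 0 0.5 -1" --pt "0 0 0 0 0 0.5 -1" --pt "0 0 0 0 0 0 -1"

```text
t: 4.03
position: [428.8, 12.8, 60.5]
tool_rot: [3.141, -0.005, -3.124]
ft_force: [-0.5, -0.6, 0.8]
gripper_width: 0.5
finger_force: 0.0
```

```bash
python3 - <<'E'
from h import *
s=env.get_state();c=viewer.camera("wrist")
T=np.array(c["tool_from_camera"]);
from scipy.spatial.transform import Rotation as Ro
W=np.eye(4);W[:3,:3]=Ro.from_euler("xyz",s["tool_rot"]).as_matrix();W[:3,3]=s["position"]
M=np.linalg.inv(W@T);c["R"]=M[:3,:3];c["t"]=M[:3,3]
im=c["img"].copy()
for ph in np.arange(150,211,1):
  a=np.radians(ph)
  for u in proj(c,[[592.8+160*np.cos(a),13.7+160*np.sin(a),34]]):cv2.circle(im,tuple(int(v) for v in u),1,(255,0,0),-1)
a=np.radians(180.86)
for t,r in((-17.5,136),(17.5,136),(-27,158),(27,158)):
  p=[592.8+r*np.cos(a)-t*np.sin(a),13.7+r*np.sin(a)+t*np.cos(a),34]
  u=proj(c,[p])[0];cv2.circle(im,tuple(int(v) for v in u),3,(0,0,255),-1)
cv2.imwrite("pics/w.png",im);print(s["position"])
E
```

```text
[428.81159456  12.82430258  60.4720706 ]
```

View pics/w.png

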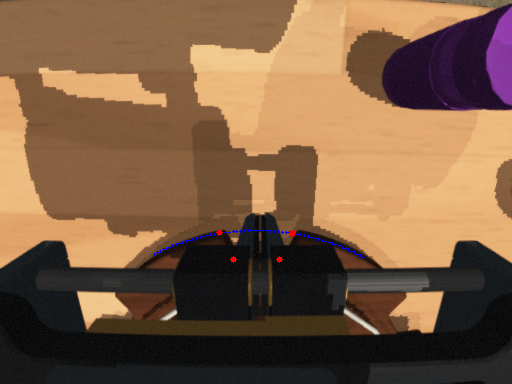

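Call:
step_arm --pt "0 0 0 0 0 0.22 -1" --pt "0 0 0 0 0 0.22 -1" --pt "0 0 0 0 0 0 -1" --pt "0 0 0.0087 -0.0003 0.0356 0 -1" --pt "0 0 0.0087 -0.0003 0.0356 0 -1" --pt "0 0 0.0087 -0.0003 0.0356 0 -1" --pt "0 0 0.0175 -0.0012 0.0711 0 -1" --pt "0 0 0.0175 -0.0012 0.0711 0 -1" --pt "0 0 0.0262 -0.0028 0.1066 0 -1" --pt "0 0 0.0262 -0.0028 0.1066 0 -1" --pt "0 0 0.0262 -0.0028 0.1066 0 -1" --pt "0 0 0.0262 -0.0028 0.1066 0 -1"

```text
t: 5.58
position: [438.4, 65.4, 26.9]
tool_rot: [-3.141, -0.0, 2.823]
ft_force: [-1.2, -0.5, -0.4]
gripper_width: 0.7
finger_force: 0.6
```

Call:
step_arm --pt "0 0 0.0262 -0.0028 0.1066 0 -1" --pt "0 0 0.0262 -0.0028 0.1066 0 -1" --pt "0 0 0.0262 -0.0028 0.1066 0 -1" --pt "0 0 0.0262 -0.0028 0.1066 0 -1" --pt "0 0 0.0262 -0.0028 0.1066 0 -1" --pt "0 0 0.0262 -0.0028 0.1066 0 -1" --pt "0 0 0.0262 -0.0028 0.1066 0 -1" --pt "0 0 0.0262 -0.0028 0.1066 0 -1" --pt "0 0 0.0262 -0.0028 0.1066 0 -1" --pt "0 0 0.0262 -0.0028 0.1066 0 -1" --pt "0 0 0.0262 -0.0028 0.1066 0 -1" --pt "0 0 0.0262 -0.0028 0.1066 0 -1"

```text
t: 7.08
position: [497.7, 146.7, 26.8]
tool_rot: [-3.141, -0.0, 2.195]
ft_force: [-1.9, -0.1, -0.7]
gripper_width: 0.1
finger_force: 0.6
```

Call:
step_arm --pt "0 0 0.0262 -0.0028 0.1066 0 -1" --pt "0 0 0.0262 -0.0028 0.1066 0 -1" --pt "0 0 0.0262 -0.0028 0.1066 0 -1" --pt "0 0 0.0262 -0.0028 0.1066 0 -1" --pt "0 0 0.0262 -0.0028 0.1066 0 -1" --pt "0 0 0.0262 -0.0028 0.1066 0 -1" --pt "0 0 0.0262 -0.0028 0.1066 0 -1" --pt "0 0 0.0262 -0.0028 0.1066 0 -1" --pt "0 0 0.0175 -0.0012 0.0711 0 -1" --pt "0 0 0.0175 -0.0012 0.0711 0 -1" --pt "0 0 0.0087 -0.0003 0.0356 0 -1" --pt "0 0 0 0 0 0 -1"

```text
t: 8.57
position: [574.2, 176.0, 26.7]
tool_rot: [3.141, 0.0, 1.69]
ft_force: [0.5, 0.5, 0.3]
gripper_width: 0.7
finger_force: 0.0
```

```bash
cat > m.py <<'E'
from h import *
import sys
from scipy.optimize import minimize
def measure(name,lo,cx=592.8,cy=13.7):
    c=viewer.camera("top");b=c["img"];cv2.imwrite(f"pics/{name}.png",cv2.resize(b[100:250,155:355],None,fx=4,fy=4,interpolation=2))
    g=cv2.GaussianBlur(b,(0,0),0.7).astype(float).sum(2).astype(np.float32)
    X,Y=np.meshgrid(np.arange(-190,191,4.),np.arange(-190,191,4.));r=np.hypot(X,Y);phi=np.degrees(np.arctan2(Y,X))
    m=(r>128)&((phi%360<lo[0])|(phi%360>lo[1]))
    uv=proj(c,np.stack([X+cx,Y+cy,0*X+34],-1)[m]).astype(np.float32)
    I=cv2.remap(g,uv[:,0][None],uv[:,1][None],1)[0]
    def f(th):
        d=(phi-th+30)%60-30;t=r*np.sin(np.radians(d));rr=r*np.cos(np.radians(d))
        s=np.minimum(160-r,np.where(rr>120,np.maximum(136-rr,np.abs(t)-(17.5+(rr-136)/24*9.5)),99))
        return np.corrcoef(np.clip(s[m]/4,-1,1),I)[0,1]
    th=np.arange(-30,30,.1);v=[f(x) for x in th];i=int(np.argmin(v));print("phase",th[i],v[i])
    for q in finder.regions_of(c,"mill_1_mid")[:2]:
        ys,xs=np.where(q["pixels"]);p=atz(c,(xs.mean(),ys.mean()),130)-[cx,cy,0];print("mill",q["conf"],p[:2],np.degrees(np.arctan2(p[1],p[0])))
    s=env.get_state();p=s["position"]-[cx,cy,0];print(s["t"],"finger",np.hypot(*p[:2]),np.degrees(np.arctan2(p[1],p[0])),p[2],np.degrees(s["tool_rot"]))
E
python3 -c "
from m import *
measure('e',(40,180))"
```

```text
phase -17.099999999999817 -0.8786131123140168
mill 0.65 [-75.45878507 -15.09815783] -168.6853943978737
8.675 finger 163.38764178363567 96.65521885027138 26.71229771987919 [-1.79996804e+02  3.53334169e-03  9.68705162e+01]
```

View pics/e.png

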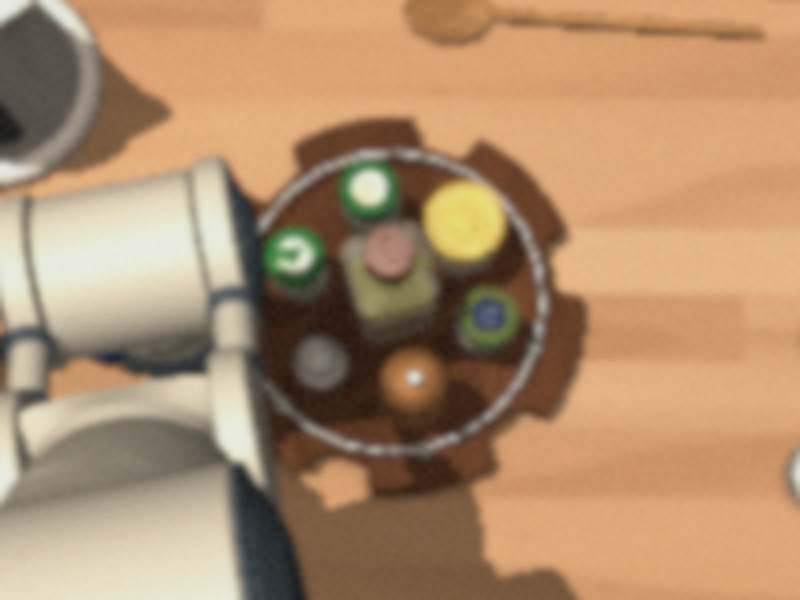

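Call:
step_arm --pt "0 0 0.0087 -0.0003 0.0356 0 -1" --pt "0 0 0.0175 -0.0012 0.0711 0 -1" --pt "0 0 0.0175 -0.0012 0.0711 0 -1" --pt "0 0 0.0175 -0.0012 0.0711 0 -1" --pt "0 0 0.0175 -0.0012 0.0711 0 -1" --pt "0 0 0.0087 -0.0003 0.0356 0 -1" --pt "0 0 0 0 0 0 -1" --pt "0 0 0 0 0 0 -1"

```text
t: 9.68
position: [602.3, 177.0, 26.7]
tool_rot: [3.142, 0.0, 1.516]
ft_force: [-0.5, -0.1, -0.3]
gripper_width: 0.4
finger_force: 0.0
```

```bash
python3 -c "
from m import *
measure('f',(40,180))"
```

```text
phase -27.09999999999996 -0.8744414416765344
mill 0.6 [-78.02073584  -2.04117996] -178.50136859219077
9.775 finger 163.57381294183054 86.67789246226221 26.774588746518774 [1.79998636e+02 2.04508995e-03 8.68517832e+01]
```

Call:
step_arm --pt "0 0 0.0087 -0.0003 0.0356 0 -1" --pt "0 0 0.0087 -0.0003 0.0356 0 -1" --pt "0 0 0 0 0 0 -1" --pt "0 0 0 0 -0.05 0 -1" --pt "0 0 0 0.3 0 0 -1" --pt "0 0 0 0 0 -0.6 -1" --pt "0 0 0 0 0 -0.6 -1" --pt "0 0 0 0 0 -0.6 -1" --pt "0 0 0 0 -0.6 -0.6 -1" --pt "0 0 0 0 -0.6 0 -1" --pt "0 0 0 0.3 -0.6 0 -1" --pt "0 0 0 0.3 -0.6 0 -1"

```text
t: 11.28
position: [421.5, 266.8, 215.3]
tool_rot: [3.141, -0.001, 1.481]
ft_force: [0.3, 1.5, -0.2]
gripper_width: 0.5
finger_force: 0.0
```

Call:
step_arm --pt "0 0 0 0.6 0 0 -1" --pt "0 0 0 0.6 0 0 -1" --pt "0 0 0 0.6 0 0 -1" --pt "0 0 0 0.6 0 0 -1" --pt "0 0 0 0 0 0 -1"

```text
t: 11.9
position: [439.5, 460.5, 214.5]
tool_rot: [3.141, -0.001, 1.484]
ft_force: [-0.3, -0.6, 0.9]
gripper_width: 0.3
finger_force: 0.0
```

```bash
python3 -c "
from m import *
measure('g',(400,400))
measure('g',(80,180))"
```

```text
phase -28.999999999999986 -0.9533878974169221
mill 0.53 [-76.84193357   1.87694933] 178.6007653625652
12.0 finger 469.4057174208769 109.05563404913526 214.60309245906456 [-1.79976790e+02  2.99997311e-02  8.49218001e+01]
phase -28.899999999999984 -0.950306686717542
mill 0.78 [-79.81256196   1.59936331] 178.85200396923773
mill 0.74 [-17.63196405   4.1028112 ] 166.90084883498085
12.1 finger 468.2245012358419 109.05302826433926 214.93551094984514 [-1.79982410e+02  2.53433044e-02  8.48348685e+01]
```

View pics/g.png

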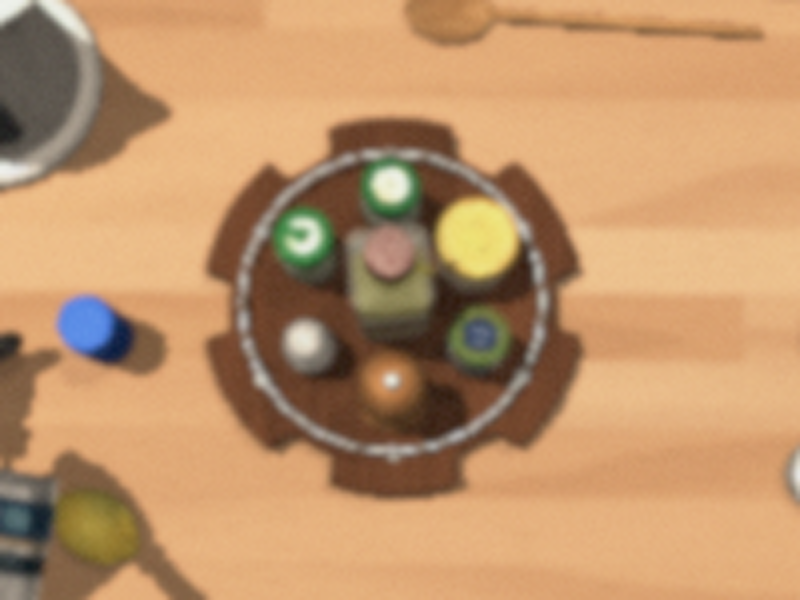

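```bash
python3 -c "
from h import *
print(env.job_done())"
```

```text
the job is handed in; nothing more can be done
None
```

The turntable is turned about 90° clockwise and the pepper mill now stands at the front, within about 1° of square by my last measurement; everything on it is upright, the arm is clear, and the job was handed in at about 12 s.

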